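# Refit the knurled collar on the sauce pump and hold it home

### The arm

A 6-joint arm with a two-finger parallel gripper is mounted at the origin on the work surface. World frame = base frame: x ahead of the robot, y to its left, z up, the work surface at z = 0. Lengths are in m, angles in rad, forces in N, time in s.
With the tool pointing down it reaches from about 0.15 to 0.775 m from the base axis. Payload 6.1 kg.
Tool frame: the origin (TCP) lies at the centre of the arm's flange, where the gripper is bolted on; the fingertips stand 173 mm ahead of it and the grasp point (between the pads) lies 155 mm ahead of it; y points along the fingers, x is the direction in which the jaws open and shut, and the axes are right-handed (so a half turn about y gives the same grasp; the last joint's range is limited). The gripper opens to 85 mm and grips with 20 to 120 N. Pads are 22 mm wide; open, the fingers measure 114 mm over their backs; the gripper's body (76 mm by 85 mm) begins 54 mm behind the grasp point. The pads swing forward as they close: fully open they stand 13 mm farther back than shut.
Start: joints at [-1.221, 0.126, -0.04, 1.405, 0, 1.571], TCP at [0.18, -0.493, 0.405] pointing down, gripper open.
Joint ranges: [-2.72, 2.72], [-0.95, 1.95], [-1.27, 1.35], [-1.78, 2.02], [-1.46, 1.47], [-3.14, 3.14]. Speed limits (rad/s): [2.39, 2.39, 3.01, 3.14, 3.14, 3.14].

### API

Orientations are given as a unit quaternion [w, x, y, z].
In Python, from workcell import env gives the robot as it stands. The module is installed in compiled form; this text tells all that it offers.
- The arm moves only by the tool play_rows, never from a script. Its argument "targets" is a list of rows, each an object of numbers: "x", "y", "z": the shift along the tool's x, y, z in mm; "ax", "ay", "az": the turn, a rotation vector about the tool's x, y, z in degrees; "grip": the gripper command: -1 is fully open, 1 is shut, values between are in proportion. In form: [{"x": .., "y": .., "z": .., "ax": .., "ay": .., "az": .., "grip": ..}, ...]. A call has exactly 8 rows; each row is the pose to reach, as a shift and turn from the pose commanded when the call began, along the tool's axes at that moment; what a row does not reach only later rows make up. A row lasts 1/8 s, in which the tool goes at most 62.5 mm and 10.7 degrees, less where a joint would pass 70% of its speed; a pose out of reach is approached as far as the arm can. A call with a gripper value outside its range is refused whole. The fingers move at their own pace and stop on an object; "squeeze" is the grip in N (left out, the last holds). Time passes only in rows, so rows that repeat a pose let the fingers close, or fill a call up. It gives the time, the measured TCP pose, the force and the opening at its end, in the units of the state.
- env.sense(): the state, without advancing time (a new reading comes with each control period).
- env.read_camera(name): name is "scene" or "top" or "wrist"; returns the picture (400x640x3 uint8, blue, green, red); there is no depth.
- env.get_calibration(name): a dict with "intrinsics" (3x3 intrinsics, pixels), "camera_from_world" (4x4, takes a point from world to camera coordinates). Camera axes: x right, y up, looking along -z (the intrinsics and any distortion apply to the point x, -y, -z); pixel columns grow to the right and rows downward; lengths in m; the calibration is good to about 2 mm. The wrist camera is an equidistant fisheye: a pixel r from the principal point sees the ray r / f radians off the axis. A picture is of the moment at which its call begins: read the wrist's pose just before it. get_calibration takes no time and is no camera call; for the wrist camera it gives the pose at the moment of the call.
- env.close_job(): hands the job in, once; it reports no verdict.
Trained networks look in the newest picture that a camera, given by its name, has taken for a name from the list of things; names that differ only in an ending like _2 or _b are one class to them, and where a whole thing is asked for, a point or a joint stands for the part that bears it (a point fixed in the world has none). Each returns a list of dicts, best first, with "p" (0 to 1); they miss things now and then, are a little off and sometimes report something else, mostly with a low value. They report only what shows in the picture. A call takes as long as a camera call. They do not tell look-alikes from the thing itself.
- env.look_for(camera, name): "position" ([column, row] in pixels, amid what is visible of it).
- env.pinpoint(camera, name): "position" ([column, row] in pixels: a listed point, or the origin of a listed thing).
The state is a dict: "t": time; "q": joint angles; "joint_velocities": joint speeds; "joint_efforts": joint torques, N m; "position": TCP position; "orientation": TCP orientation; "force": force on the tool from outside, world axes, zero at the start; "ft_torque": the same for the moment, N m; "gripper_width": opening from 0.0 (shut) to 1.0 (fully open).
Only numpy, scipy, OpenCV 4.12 (cv2) and the standard library are available. Lean on these libraries where they do the work, as an engineer would, in place of code of your own. Each camera call takes 0.05 s, during which the arm holds its last target. There are 200 camera calls.

### The job

The sauce pump on the dispenser is being put together again after washing: pick up the knurled collar that lies on the worktop, slip it over the pump's plunger rod onto the neck, and turn it until its hidden keyways drop over the pins. Then push it down fully home against the spring, and finish while still holding it down there (it springs up if let go), so that a colleague can screw the knob on. Leave the other things on the worktop where they are.

Things in the scene. Friction and masses are not known exactly. Their poses are not given: they have to be found in the camera images.
- collar_center (a point): Centre (half-way up, 20 mm above its underside) of the knurled collar: a plain aluminium cap, 56 mm in diameter, 40 mm high, about 0.16 kg, the only thing ribbed (knurled) all round. It stands upright, open end down, the way it is fitted. z is its axis, up. Its top, a web 6 mm thick, has a 13 mm hole for the rod. Grip it across the knurl, 56 mm wide, alike all round, at half height or higher.
- collar_rim (a point): Centre of the collar's underside. Above it the skirt: a bore 37 mm wide and 34 mm deep, open below, in a 9.5 mm wall. Two opposite keyways, 11 mm wide at the bore, run up inside the wall over those 34 mm. They cannot be seen from outside and which way they face is not given: find it by turning.
- pump_neck (a point): Centre of the top of the pump's upright neck, 179 mm above the worktop; z up. The neck is 34 mm in diameter, chamfered at the top. Collar centre, measured from this point: 14 mm above it where the collar meets the plunger's washer, 11 mm above it where its skirt stands on the pins, 4 mm below it when fully home.
- pump_pins (a point): Point on the neck's axis at the height of the two pins, 12 mm below the neck's top: round, 6 mm thick, opposite each other, 47 mm over both ends. The pump barrel may sit any way round, so their direction is not given by these axes. Collar and pins match once in each half turn, turning either way, to within about 0.13 rad; the collar then drops 15 mm further under a light push.
- pump_flange (a point): Centre of the top of the flange under the neck, 52 mm in diameter, 24 mm below the neck's top: the collar's rim rests on it when fully home. 30 mm lower is the jar lid (126 mm wide). The spout leaves below the flange along -x of this point, its top 142 mm above the worktop.
- pump_rod (a point): Tip of the plunger's rod when up, 50 mm above the neck's top. The rod is 8 mm thick, 22 mm long, and stands on a washer 26 mm wide; both go up and down together on the pump's return spring. The washer's top, where the collar's web lands, is 28 mm above the neck's top when up.
- dispenser: Stainless dispenser, a box 170 mm deep (x), 340 mm wide (y), 116 mm high, fixed to the table, with two jar lids on it, 125 mm above the worktop. Origin at the centre of its underside, front facing -x. The pump stands 80 mm along +y from its middle; the other jar, with a small knob on its lid (top 147 mm above the worktop), 80 mm along -y.
- plunger (a joint): How far the plunger is pushed down, in m: 0 up; about 0.003 with the collar standing on the pins; 0.018 with the collar fully home. Its spring pushes up with about 5 N at the start and 13 N at home, more than the collar's weight.
- push_knob: Black plastic push knob of the pump, 46 mm in diameter, 40 mm high, a mushroom standing on the worktop near the collar; to be left alone. Origin at the centre of its underside.
- spacer_ring: Smooth aluminium spacer ring, 48 mm in diameter and only 14 mm high, lying near the collar; to be left alone. Origin at the centre of its underside.
- dressing_a: Jar of dressing with a black cap, 72 mm in diameter, 155 mm high; to be left alone. Origin at the centre of its underside.
- dressing_b: Bottle of dressing with a black cap, 66 mm in diameter, 190 mm high; to be left alone. Origin at the centre of its underside.
- ramekin: Small steel sauce cup, 76 mm across the rim, 42 mm high; to be left alone. Origin at the centre of its underside.
- wash_brush: White washing-up brush, 210 mm long, 20 mm high, 42 mm wide, lying flat; to be left alone. Origin below its middle; x runs along it.
- spoon: Steel serving spoon, 250 mm long, 52 mm wide at the bowl, 20 mm high, lying flat; to be left alone. Origin below its middle; x runs along it.
Mind the look-alikes: they are no part of the job. Leave any orange look-alike of the part that bears collar_center alone.

How it is judged:
On the way, in this order (a step that is already met when the one before it is completed fails the run):
1. the collar is over the plunger rod and upright on the pump's neck, not yet home (z of collar_center in the frame of pump_neck between 0.003 and 0.019 m and horizontal distance between collar_center and pump_neck below 0.006 m and angle between collar_center's own z axis and vertical below 0.2 rad).
2. the keyways have dropped over the pins and the collar is home (z of collar_center in the frame of pump_neck below -0.001 m and horizontal distance between collar_center and pump_neck below 0.004 m and angle between collar_center's own z axis and vertical below 0.08 rad and value of joint plunger above 0.015 m), for 0.2 s.
At the end, for the whole second after the job is handed in: The robot still holds the collar down, at rest, with over 3 N between fingers and collar: collar centre at least 1 mm below the neck top (home is 4 mm below), within 4 mm of the neck axis and 0.08 rad of upright, plunger down over 15 mm (all of step 2 and contact force between the fingers and collar above 3 N and linear speed of collar below 0.02 m/s); the arm keeps its last pose, push and grip.
It fails at once if another thing on the worktop (push knob, spacer ring, dressings, sauce cup, brush, spoon) is moved by more than 30 mm (distance of any of push_knob, spacer_ring, dressing_a, dressing_b, ramekin, wash_brush, spoon from where it was at the start of the episode above 0.03 m).
It also fails if it takes over 61 s, if anything falls off the work surface, if the arm or the gripper's body presses on something with over 40 N, if the wrist force passes 120 N, or if a joint passes its speed limit or range.

## Working session

There is one attempt and no reset: what is moved stays moved. The work goes in short steps, Python scripts to look and compute and a tool call to move; the robot and the scene stay as the last step left them, time stands still between calls to the robot, and variables do not carry over. Pictures are saved under pics/ and viewed, about 8 in all and at most 12, crops included, and the job is handed in when it is done.

Besides the shell and the picture viewer there is one more tool, called after "Emit:" as name([rows], argument=value, ...), one row to a line, values as JSON. play_rows: Moves the arm, as the interface text tells. Its arguments: {"type":"object","properties":{"targets":{"type":"array","items":{"type":"object","properties":{"x":{"type":"number"},"y":{"type":"number"},"z":{"type":"number"},"ax":{"type":"number"},"ay":{"type":"number"},"az":{"type":"number"},"grip":{"type":"number"}}}},"squeeze":{"type":"number"}},"required":["targets"]}

```bash
mkdir -p pics
cat > h.py <<'E'
import numpy as np, cv2
from workcell import env
from scipy.spatial.transform import Rotation as R
def ray(cam,px,cal=None):
    c=cal or env.get_calibration(cam); K=np.array(c["intrinsics"]); T=np.array(c["camera_from_world"])
    u=(px[0]-K[0,2])/K[0,0]; v=(px[1]-K[1,2])/K[1,1]
    if cam=="wrist":
        r=np.hypot(u,v); s=np.sin(r)/r if r>1e-9 else 1; d=np.array([u*s,-v*s,-np.cos(r)])
    else: d=np.array([u,-v,-1])
    Rw=T[:3,:3].T
    return -Rw@T[:3,3], Rw@d
def at_z(cam,px,z,cal=None):
    o,d=ray(cam,px,cal); return o+d*(z-o[2])/d[2]
def tri(rays):
    A=0;b=0
    for o,d in rays:
        d=d/np.linalg.norm(d); P=np.eye(3)-np.outer(d,d); A=A+P; b=b+P@o
    p=np.linalg.solve(A,b); return p,[np.linalg.norm((np.eye(3)-np.outer(d,d)/(d@d))@(p-o)) for o,d in rays]
def tool(p):
    s=env.sense(); w,x,y,z=s["orientation"]; return R.from_quat([x,y,z,w]).inv().apply(np.array(p)-s["position"])*1000
E
cat > a.py <<'E'
from h import *
ims=[]
for c in ["scene","top"]:
    im=env.read_camera(c); cv2.imwrite(f"pics/{c}0.png",im)
    for n,z in [("collar_center",.02),("pump_neck",.179),("pump_rod",.229),("dispenser",0),("push_knob",0),("spacer_ring",0),("dressing_a",0),("ramekin",0),("wash_brush",0),("spoon",0)]:
        for d in env.pinpoint(c,n)[:3]:
            print(c,n,round(d["p"],2),np.round(d["position"],1),at_z(c,d["position"],z).round(3))
s=env.sense(); print(s)
E
python3 a.py
```

```text
scene collar_center 0.74 [287.6 200.3] [0.35  0.244 0.02 ]
scene collar_center 0.68 [327.6 196.8] [0.462 0.321 0.02 ]
scene pump_neck 0.84 [294.4 262.3] [ 0.603 -0.115  0.179]
scene pump_neck 0.49 [380.2 199.9] [0.691 0.179 0.179]
scene pump_rod 0.58 [295.9 247.4] [ 0.612 -0.116  0.229]
scene dispenser 0.78 [274.5 333.5] [ 0.581 -0.191  0.   ]
scene push_knob 0.57 [288.6 229.2] [0.416 0.139 0.   ]
scene spacer_ring 0.68 [331.2 231.9] [0.542 0.187 0.   ]
scene spacer_ring 0.65 [294.7 271.6] [ 0.524 -0.004  0.   ]
scene dressing_a 0.81 [399.2 230. ] [0.726 0.288 0.   ]
scene dressing_a 0.71 [388.4 264.7] [0.745 0.135 0.   ]
scene ramekin 0.6 [215.6 286.3] [ 0.362 -0.143  0.   ]
scene wash_brush 0.78 [323.4 169.3] [0.354 0.496 0.   ]
scene spoon 0.67 [381.7 199.7] [0.623 0.411 0.   ]
scene spoon 0.35 [386.2 265.1] [0.74  0.131 0.   ]
top collar_center 0.55 [273.8 281.3] [0.349 0.267 0.02 ]
top collar_center 0.54 [260.1 236.9] [0.464 0.305 0.02 ]
top pump_neck 0.97 [434.6 172.8] [ 0.619 -0.117  0.179]
top pump_rod 0.56 [437.9 173.6] [ 0.611 -0.112  0.229]
top dispenser 0.83 [449. 193.] [
[... 470 characters left out ...]
.2 133.9] [0.744 0.129 0.   ]
{'t': 1.1, 'q': array([-1.22100630e+00,  1.25786907e-01, -3.96126537e-02,  1.40540120e+00,
       -1.65995256e-06,  1.57080250e+00]), 'joint_velocities': array([ 0.00013948,  0.00219709, -0.00054714,  0.00083089, -0.00145731,
       -0.00045967]), 'joint_efforts': array([ 3.86597112e-04, -4.35713482e+01,  3.53097475e+01,  1.30050488e-03,
       -8.46422836e-05,  1.19827109e-05]), 'position': array([ 0.17990991, -0.49318745,  0.4046956 ]), 'orientation': array([ 0.57937395, -0.57937311,  0.40537344, -0.4053702 ]), 'force': array([0.07993256, 0.03249126, 0.50810894]), 'ft_torque': array([-0.01338489,  0.00813512,  0.01840317]), 'gripper_width': 0.9982299758606757}
```

View pics/scene0.png

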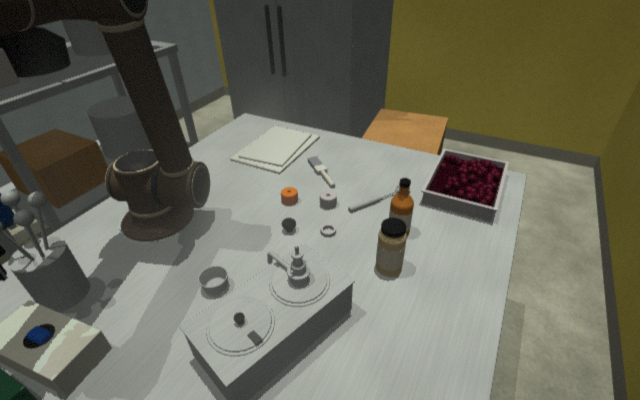

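View pics/top0.png

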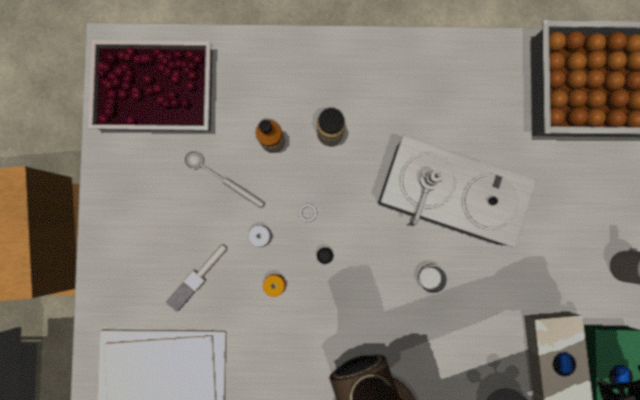

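Two candidates for the collar. The one at scene (288,196) / top (274,286) is orange, so it is the look-alike. The one at scene (328,200) / top (260,236) is bare aluminium with a hole in its top, so it fits the description. The small ring at top (309,213) is the spacer and the black item at (325,255) is the knob. The tool's y axis points down. I'll travel above the aluminium one and confirm it with a wrist crop.

Emit:
play_rows([
  {"x": -660, "y": 0, "z": 540, "ay": -104, "grip": -1},
  {"x": -660, "y": 0, "z": 540, "ay": -104, "grip": -1},
  {"x": -660, "y": 0, "z": 540, "ay": -104, "grip": -1},
  {"x": -660, "y": 0, "z": 540, "ay": -104, "grip": -1},
  {"x": -660, "y": 0, "z": 540, "ay": -104, "grip": -1},
  {"x": -660, "y": 0, "z": 540, "ay": -104, "grip": -1},
  {"x": -660, "y": 0, "z": 540, "ay": -104, "grip": -1},
  {"x": -660, "y": 0, "z": 540, "ay": -104, "grip": -1},
])

```text
$.targets[0]: bad value
```

```bash
python3 -c "
from h import *
s=env.sense();print(s['position'],s['q'],s['orientation'],tool([.463,.312,.36]))
for a,b in [((294.4,262.3),(434.6,172.8)),((295.9,247.4),(437.9,173.6)),((327.6,196.8),(260.1,236.9))]:
  print(tri([ray('scene',a),ray('top',b)]))
print(at_z('top',(263,205),0))"
```

```text
[ 0.17990991 -0.49318745  0.4046956 ] [-1.22100630e+00  1.25786907e-01 -3.96126537e-02  1.40540120e+00
 -1.65995256e-06  1.57080250e+00] [ 0.57937395 -0.57937311  0.40537344 -0.4053702 ] [-659.41709644   44.69762191  541.88167236]
(array([ 0.61289107, -0.1181543 ,  0.18717348]), [np.float64(0.005957437786933847), np.float64(0.005957437786933611)])
(array([ 0.61055121, -0.11349483,  0.2259324 ]), [np.float64(0.0006545316755064947), np.float64(0.0006545316755065982)])
(array([0.46672293, 0.30518107, 0.03172341]), [np.float64(0.0025302309057031497), np.float64(0.0025302309057031428)])
[0.54969866 0.30172582 0.        ]
```

Emit:
play_rows([
  {"x": -47, "y": 0, "z": 39, "ax": 0, "ay": -8, "az": 0, "grip": -1},
  {"x": -94, "y": 0, "z": 77, "ax": 0, "ay": -16, "az": 0, "grip": -1},
  {"x": -141, "y": 0, "z": 116, "ax": 0, "ay": -24, "az": 0, "grip": -1},
  {"x": -188, "y": 0, "z": 154, "ax": 0, "ay": -32, "az": 0, "grip": -1},
  {"x": -235, "y": 0, "z": 193, "ax": 0, "ay": -40, "az": 0, "grip": -1},
  {"x": -282, "y": 0, "z": 231, "ax": 0, "ay": -48, "az": 0, "grip": -1},
  {"x": -329, "y": 0, "z": 270, "ax": 0, "ay": -56, "az": 0, "grip": -1},
  {"x": -376, "y": 0, "z": 308, "ax": 0, "ay": -64, "az": 0, "grip": -1},
])

```text
t: 2.1
position: [0.3404, -0.0324, 0.4051]
orientation: [-0.706, 0.706, -0.035, 0.036]
force: [1.8, 0.0, 0.5]
gripper_width: 1.001
```

```bash
python3 -c "
from h import *
s=env.sense();print(s['t'],s['position'],s['q'],s['orientation'],tool([.466,.308,.36]))"
```

```text
2.1 [ 0.34043626 -0.03244916  0.40511601] [-9.49760322e-02 -2.21518597e-01 -3.66844001e-01  1.42375717e+00
 -1.49214614e-04  1.57537385e+00] [-0.70615061  0.70631077 -0.0345801   0.0357859 ] [ 91.02757401  45.22248583 351.2495475 ]
```

Emit:
play_rows([
  {"x": 13, "y": 5, "z": 50, "ax": 0, "ay": -7, "az": 0, "grip": -1},
  {"x": 26, "y": 10, "z": 100, "ax": 0, "ay": -14, "az": 0, "grip": -1},
  {"x": 39, "y": 15, "z": 150, "ax": 0, "ay": -21, "az": 0, "grip": -1},
  {"x": 52, "y": 20, "z": 200, "ax": 0, "ay": -28, "az": 0, "grip": -1},
  {"x": 65, "y": 25, "z": 250, "ax": 0, "ay": -34, "az": 0, "grip": -1},
  {"x": 78, "y": 30, "z": 300, "ax": 0, "ay": -34, "az": 0, "grip": -1},
  {"x": 91, "y": 35, "z": 351, "ax": 0, "ay": -34, "az": 0, "grip": -1},
  {"x": 91, "y": 35, "z": 351, "ax": 0, "ay": -34, "az": 0, "grip": -1},
])

```text
t: 3.1
position: [0.468, 0.3081, 0.3679]
orientation: [-0.686, 0.686, 0.172, -0.173]
force: [0.1, -0.7, 0.4]
gripper_width: 0.995
```

```bash
cat > w.py <<'E'
import sys
from h import *
s=env.sense();print(s['t'],s['position'],s['q'].round(3))
cal=env.get_calibration("wrist"); im=env.read_camera("wrist"); cv2.imwrite(f"pics/{sys.argv[1]}.png",im)
T=np.array(cal["camera_from_world"]); print("cam",-T[:3,:3].T@T[:3,3])
for n,z in [("collar_center",.02),("collar_rim",0),("pump_neck",.179),("pump_rod",.229)]:
    for d in env.pinpoint("wrist",n)[:3]:
        print(n,round(d["p"],2),np.round(d["position"],1),at_z("wrist",d["position"],z,cal).round(4))
E
python3 w.py w1
```

```text
3.1 [0.46803507 0.3080517  0.36788344] [ 0.582  0.196 -0.037  1.34   0.     1.66 ]
cam [0.43057133 0.37706986 0.33753307]
collar_center 0.89 [323.4 180.5] [0.4689 0.3097 0.02  ]
collar_center 0.59 [204.4 161. ] [0.3438 0.2689 0.02  ]
collar_rim 0.92 [208.1 157.7] [0.341  0.2677 0.    ]
```

View pics/w1.png

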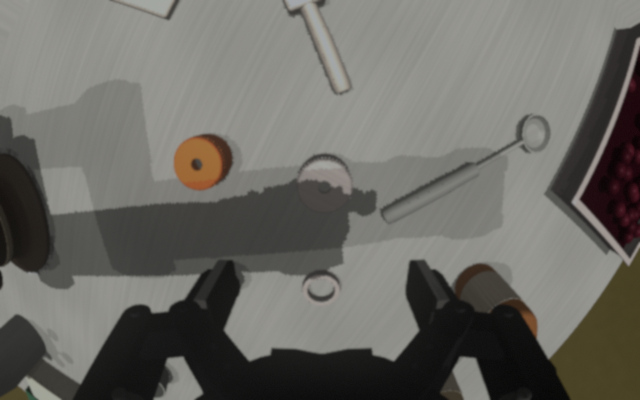

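The aluminium collar is at (324,183) with its hole at about (324,187). The orange look-alike is at (202,162), and the spoon handle ends at (385,215). I'll check it in an enlarged crop.

```bash
python3 -c "
from h import *
im=cv2.imread('pics/w1.png')[140:230,270:380]
im=cv2.convertScaleAbs(im,alpha=1.5)
cv2.imwrite('pics/w1c.png',cv2.resize(im,None,fx=7,fy=6.6,interpolation=cv2.INTER_CUBIC))
for p in [(324,187)]: print(at_z('wrist',p,.04))"
```

```text
[0.47018993 0.3042931  0.04      ]
```

View pics/w1c.png

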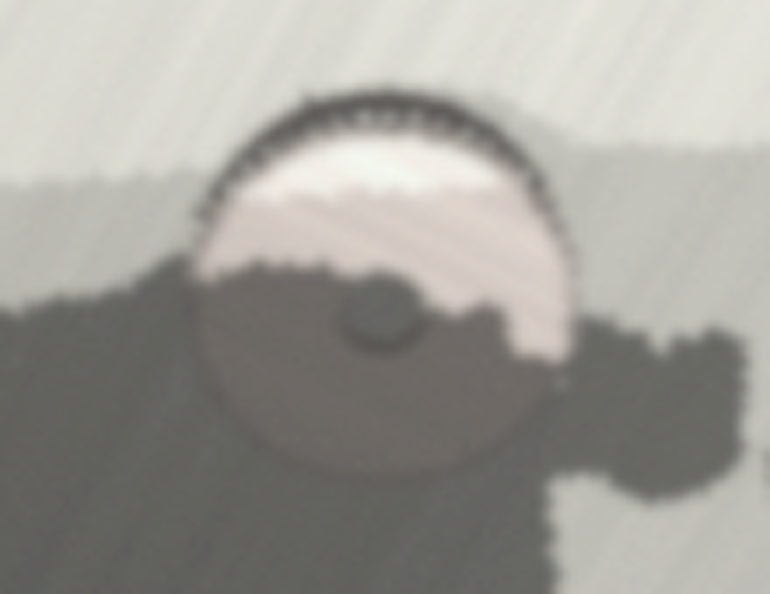

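The crop shows a ribbed aluminium rim with a rod hole in the top, so this is the collar. Its centre is about (0.470, 0.306). Going down to it.

Emit:
play_rows([
  {"x": 1, "y": 40, "z": -3, "ax": 0, "ay": 0, "az": 0, "grip": -1},
  {"x": 1, "y": 80, "z": -3, "ax": 0, "ay": 0, "az": 0, "grip": -1},
  {"x": 1, "y": 120, "z": -3, "ax": 0, "ay": 0, "az": 0, "grip": -1},
  {"x": 1, "y": 150, "z": -3, "ax": 0, "ay": 0, "az": 0, "grip": -1},
  {"x": 1, "y": 170, "z": -3, "ax": 0, "ay": 0, "az": 0, "grip": -1},
  {"x": 1, "y": 182, "z": -3, "ax": 0, "ay": 0, "az": 0, "grip": -1},
  {"x": 1, "y": 188, "z": -3, "ax": 0, "ay": 0, "az": 0, "grip": -1},
  {"x": 1, "y": 188, "z": -3, "ax": 0, "ay": 0, "az": 0, "grip": -1},
])

```text
t: 4.35
position: [0.4698, 0.3029, 0.1821]
orientation: [0.686, -0.686, -0.171, 0.171]
force: [-0.4, 0.3, -0.2]
gripper_width: 1.0
```

```bash
python3 w.py w2
```

```text
4.35 [0.46976327 0.30290895 0.18211314] [ 0.573  0.281 -0.35   0.94   0.     1.654]
cam [0.43262065 0.37208676 0.15173821]
collar_center 0.92 [327.7 261.6] [0.4694 0.3099 0.02  ]
collar_center 0.56 [ 91.8 214.9] [0.3425 0.2683 0.02  ]
collar_rim 0.95 [113.5 201.4] [0.3439 0.2708 0.    ]
collar_rim 0.33 [546.2 373. ] [0.7306 0.2785 0.    ]
```

View pics/w2.png

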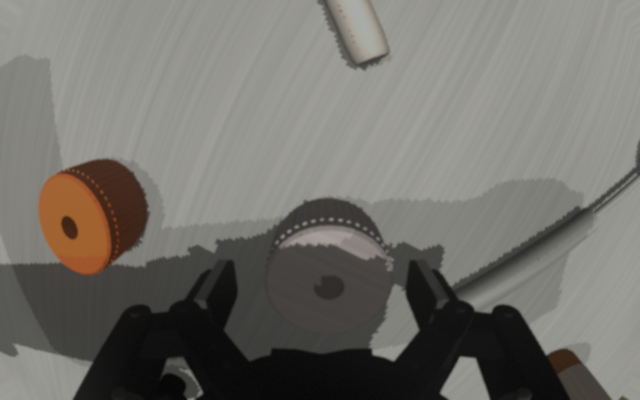

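The collar sits between the pads, with its hole at about (329,287). I'll compute the remaining offset from that.

```bash
python3 -c "
from h import *
for px in [(329,287),(329,275)]:
  p=at_z('wrist',px,.04);print(p,tool(p))"
```

```text
[0.47055244 0.3088615  0.04      ] [  3.04882694 142.39867194   4.60719466]
[0.46763401 0.31419341 0.04      ] [  2.97989713 142.39934442  10.68516217]
```

Emit:
play_rows([
  {"x": 3, "y": 3, "z": 4, "ax": 0, "ay": 0, "az": 0, "grip": -1},
  {"x": 3, "y": 3, "z": 4, "ax": 0, "ay": 0, "az": 0, "grip": -1},
  {"x": 3, "y": 3, "z": 4, "ax": 0, "ay": 0, "az": 0, "grip": 1},
  {"x": 3, "y": 3, "z": 4, "ax": 0, "ay": 0, "az": 0, "grip": 1},
  {"x": 3, "y": 3, "z": 4, "ax": 0, "ay": 0, "az": 0, "grip": 1},
  {"x": 3, "y": 3, "z": 4, "ax": 0, "ay": 0, "az": 0, "grip": 1},
  {"x": 3, "y": 3, "z": 4, "ax": 0, "ay": 0, "az": 0, "grip": 1},
  {"x": 3, "y": 3, "z": 4, "ax": 0, "ay": 0, "az": 0, "grip": 1},
], squeeze=60)

```text
t: 5.6
position: [0.4706, 0.3081, 0.1791]
orientation: [0.686, -0.686, -0.172, 0.171]
force: [-0.7, -0.2, 5.2]
gripper_width: 0.633
```

```bash
python3 w.py w3
```

```text
5.6 [0.4705664  0.30808413 0.17905937] [ 0.58   0.289 -0.345  0.935  0.     1.661]
cam [0.43337426 0.37726473 0.14868882]
collar_center 0.75 [ 84.7 222.8] [0.3411 0.2681 0.02  ]
collar_center 0.71 [319.9 271.9] [0.4688 0.3098 0.02  ]
collar_rim 0.74 [105.4 214.8] [0.3425 0.2661 0.    ]
```

Emit:
play_rows([
  {"x": 0, "y": -30, "z": 0, "ax": 0, "ay": 0, "az": 0, "grip": 1},
  {"x": 0, "y": -85, "z": 0, "ax": 0, "ay": 0, "az": 0, "grip": 1},
  {"x": 0, "y": -140, "z": 0, "ax": 0, "ay": 0, "az": 0, "grip": 1},
  {"x": 0, "y": -195, "z": 0, "ax": 0, "ay": 0, "az": 0, "grip": 1},
  {"x": -3, "y": -240, "z": -12, "ax": 0, "ay": 5, "az": 0, "grip": 1},
  {"x": -11, "y": -270, "z": -45, "ax": 0, "ay": 10, "az": 0, "grip": 1},
  {"x": -22, "y": -281, "z": -92, "ax": 0, "ay": 15, "az": 0, "grip": 1},
  {"x": -34, "y": -281, "z": -140, "ax": 0, "ay": 20, "az": 0, "grip": 1},
])

```text
t: 6.85
position: [0.5065, 0.1674, 0.4601]
orientation: [0.705, -0.705, -0.049, 0.049]
force: [0.2, 1.0, -1.5]
gripper_width: 0.632
```

```bash
python3 -c "
from h import *
s=env.sense();print(s['position'],s['q'].round(3),s['gripper_width'],s['force'],s['orientation'],tool([.597,-.193,.46]))"
```

```text
[0.50653411 0.16744073 0.46007642] [ 0.319  0.149  0.109  1.53  -0.     1.752] 0.6317820932304241 [ 0.15916975  0.97448748 -1.52129134] [ 0.7054379  -0.70538719 -0.04918984  0.04864827] [ 3.98473353e+01  1.00207705e-01 -3.69477715e+02]
```

Emit:
play_rows([
  {"x": 6, "y": 0, "z": -54, "ax": 0, "ay": 5, "az": 0, "grip": 1},
  {"x": 12, "y": 0, "z": -108, "ax": 0, "ay": 10, "az": 0, "grip": 1},
  {"x": 18, "y": 0, "z": -162, "ax": 0, "ay": 15, "az": 0, "grip": 1},
  {"x": 24, "y": 0, "z": -216, "ax": 0, "ay": 19, "az": 0, "grip": 1},
  {"x": 30, "y": 0, "z": -270, "ax": 0, "ay": 19, "az": 0, "grip": 1},
  {"x": 36, "y": 0, "z": -324, "ax": 0, "ay": 19, "az": 0, "grip": 1},
  {"x": 40, "y": 0, "z": -369, "ax": 0, "ay": 19, "az": 0, "grip": 1},
  {"x": 40, "y": 0, "z": -369, "ax": 0, "ay": 19, "az": 0, "grip": 1},
])

```text
t: 7.85
position: [0.598, -0.1944, 0.4574]
orientation: [0.704, -0.704, 0.07, -0.068]
force: [-0.5, 1.4, -1.3]
gripper_width: 0.632
```

```bash
python3 w.py w4
```

```text
7.85 [ 0.59795287 -0.19444763  0.45735374] [-3.140e-01  3.440e-01  3.530e-01  1.583e+00 -1.000e-03  1.452e+00]
cam [ 0.61349745 -0.11742365  0.42696123]
collar_center 0.96 [321.3 271. ] [ 0.5662 -0.352   0.02  ]
```

View pics/w4.png

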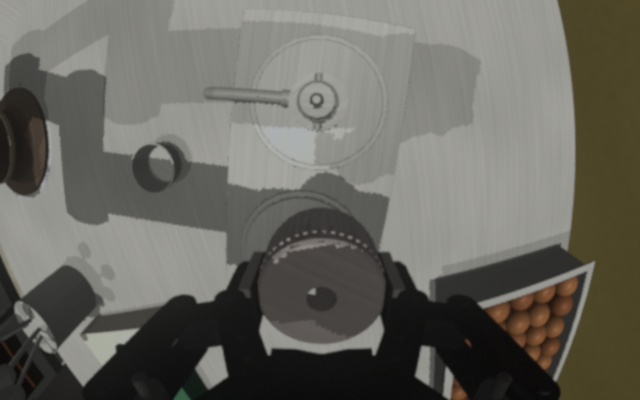

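The pump is in view at (317,100) with its pins showing above and below it at (319,76) and (319,126), and the spout to the left. The held collar's hole is at (321,298). I'll enlarge the pump area.

```bash
python3 -c "
from h import *
im=cv2.imread('pics/w4.png')
a=cv2.resize(cv2.convertScaleAbs(im[65:135,282:352],alpha=1.4),None,fx=8,fy=8,interpolation=cv2.INTER_CUBIC)
cv2.imwrite('pics/w4c.png',a)
s=env.sense();z0=s['position'][2]
for n,px,z in [('rod',(317,100),.229),('neck',(317,100),.179),('pinA',(319,76),.167),('pinB',(319,126),.167),('hole',(321,298),z0-.139)]:
  p=at_z('wrist',px,z); print(n,p.round(4),tool(p).round(1))
K=env.get_calibration('wrist')['intrinsics'];print(K)"
```

```text
rod [ 0.6108 -0.1085  0.229 ] [ -2.1 230.7  82.7]
neck [ 0.6104 -0.1074  0.179 ] [ -2.7 280.7  83.8]
pinA [ 0.6158 -0.0874  0.167 ] [ -1.2 292.7 104.4]
pinB [ 0.6077 -0.1291  0.167 ] [ -1.2 292.7  62. ]
hole [ 0.5979 -0.189   0.3207] [  0.4 139.    1.2]
[[309.70691629   0.         321.10694789]
 [  0.         309.70691629 204.10827351]
 [  0.           0.           1.        ]]
```

View pics/w4c.png

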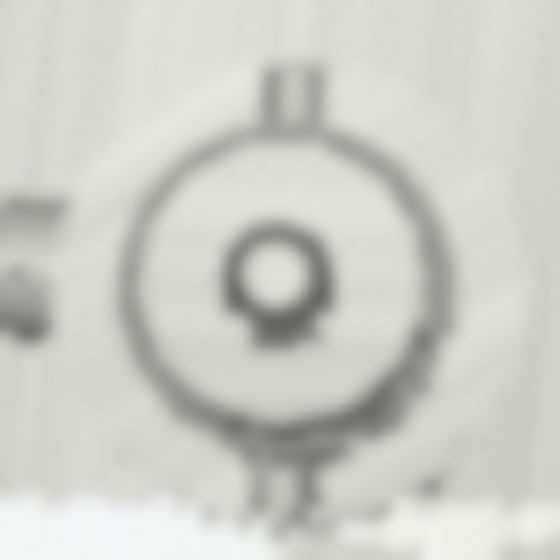

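Emit:
play_rows([
  {"x": -2, "y": 12, "z": 5, "ax": 0, "ay": 0, "az": 0, "grip": 1},
  {"x": -2, "y": 25, "z": 5, "ax": 0, "ay": 0, "az": 0, "grip": 1},
  {"x": -2, "y": 38, "z": 5, "ax": 0, "ay": 0, "az": 0, "grip": 1},
  {"x": -2, "y": 50, "z": 5, "ax": 0, "ay": 0, "az": 0, "grip": 1},
  {"x": -2, "y": 58, "z": 5, "ax": 0, "ay": 0, "az": 0, "grip": 1},
  {"x": -2, "y": 60, "z": 5, "ax": 0, "ay": 0, "az": 0, "grip": 1},
  {"x": -2, "y": 60, "z": 5, "ax": 0, "ay": 0, "az": 0, "grip": 1},
  {"x": -2, "y": 60, "z": 5, "ax": 0, "ay": 0, "az": 0, "grip": 1},
])

```text
t: 9.1
position: [0.5965, -0.1861, 0.4002]
orientation: [-0.704, 0.704, -0.067, 0.068]
force: [-0.3, 0.1, -1.1]
gripper_width: 0.634
```

```bash
python3 w.py w5; python3 -c "
from h import *
im=cv2.imread('pics/w5.png')
f=lambda y,x:cv2.resize(cv2.convertScaleAbs(im[y:y+100,x:x+100],alpha=1.4),None,fx=4,fy=4,interpolation=cv2.INTER_CUBIC)
cv2.imwrite('pics/w5c.png',np.hstack([f(45,270),f(250,270)]))"
```

```text
9.1 [ 0.59650441 -0.18610986  0.40020141] [-0.302  0.32   0.194  1.444  0.     1.46 ]
cam [ 0.61184956 -0.10907269  0.36981538]
collar_center 0.56 [318.6 275.7] [ 0.5685 -0.3175  0.02  ]
```

View pics/w5c.png

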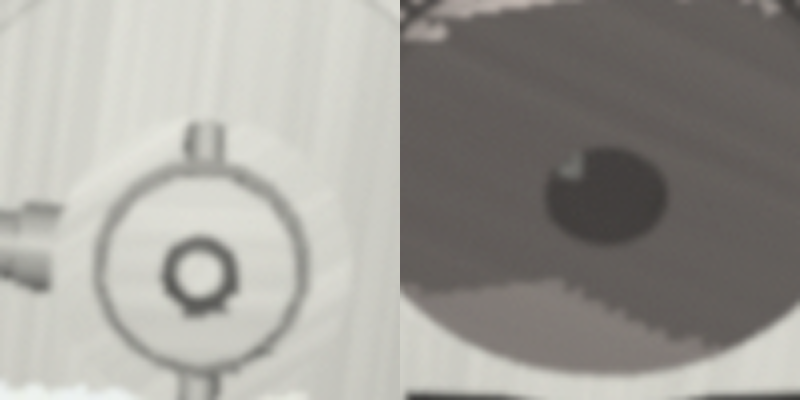

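Left crop: rod tip at about (320.0,113.7), neck circle at (320.5,112). Right crop: collar hole at (321.5,299).

```bash
python3 -c "
from h import *
s=env.sense();z0=s['position'][2];print(s['position'])
for n,px,z in [('rod',(320,113.7),.229),('neck',(320.5,112),.179),('pA',(321.2,80),.167),('pB',(319.8,141.5),.167),('hole',(321.5,299),z0-.139)]:
  p=at_z('wrist',px,z); print(n,p.round(4),tool(p).round(1))
T=np.array(env.get_calibration('wrist')['camera_from_world']);P=np.array(s['position'])
# w4 pose: same orientation, shifted
d=np.array([.59795287,-.19444763,.45735374])-P; T4=T.copy();T4[:3,3]=T[:3,3]-T[:3,:3]@d
c4=dict(intrinsics=env.get_calibration('wrist')['intrinsics'],camera_from_world=T4)
r4=ray('wrist',(316.5,99.5),c4);r5=ray('wrist',(320,113.7));print(tri([r4,r5]),at_z('wrist',(316.5,99.5),.229,c4),at_z('wrist',(317.75,100.4),.179,c4))
"
```

```text
[ 0.59645613 -0.18607132  0.39990847]
rod [ 0.6108 -0.1122  0.229 ] [ -0.  170.9  75.3]
neck [ 0.6109 -0.1123  0.179 ] [1.000e-01 2.209e+02 7.520e+01]
pA [ 0.6153 -0.092   0.167 ] [  0.6 232.9  95.9]
pB [ 0.6067 -0.1315  0.167 ] [ -0.4 232.9  55.6]
hole [ 0.5972 -0.1855  0.2609] [  0.6 139.    0.8]
(array([ 0.61106471, -0.11233659,  0.22113617]), [np.float64(0.00032731816647125404), np.float64(0.00032731816647108973)]) [ 0.61146379 -0.11251484  0.229     ] [ 0.61183119 -0.11218537  0.179     ]
```

Emit:
play_rows([
  {"x": 0, "y": -15, "z": 0, "ax": 0, "ay": 0, "az": 0, "grip": 1},
  {"x": 0, "y": -24, "z": 0, "ax": 0, "ay": 0, "az": 0, "grip": 1},
  {"x": 0, "y": -24, "z": 20, "ax": 0, "ay": 0, "az": 0, "grip": 1},
  {"x": -0.5, "y": -24, "z": 50, "ax": 0, "ay": 0, "az": 0, "grip": 1},
  {"x": -0.5, "y": -24, "z": 70, "ax": 0, "ay": 0, "az": 0, "grip": 1},
  {"x": -0.5, "y": -24, "z": 74.5, "ax": 0, "ay": 0, "az": 0, "grip": 1},
  {"x": -0.5, "y": -24, "z": 74.5, "ax": 0, "ay": 0, "az": 0, "grip": 1},
  {"x": -0.5, "y": -24, "z": 74.5, "ax": 0, "ay": 0, "az": 0, "grip": 1},
])

```text
t: 10.35
position: [0.61, -0.1133, 0.4236]
orientation: [-0.704, 0.704, -0.068, 0.068]
force: [-0.1, -0.3, -2.5]
gripper_width: 0.633
```

```bash
python3 -c "
from h import *
s=env.sense();print(s['t'],s['position'],s['q'].round(3),s['force'],s['gripper_width'])
print('to go',tool([.611-.0007,-.1123-.0007,.39]))
ims=[]
for c in ['wrist','scene','top']:
  im=env.read_camera(c);cv2.imwrite(f'pics/{c}6.png',im)
  Tc=env.get_calibration(c)
"
```

```text
10.35 [ 0.61003506 -0.11334191  0.42364648] [-0.184  0.315  0.238  1.495 -0.     1.579] [-0.09462331 -0.26437028 -2.53879879] 0.6332200495013246
to go [ 0.19719193 33.64636662  0.3951282 ]
```

Emit:
play_rows([
  {"x": 0, "y": 12, "z": 0, "ax": 0, "ay": 0, "az": 0, "grip": 1},
  {"x": 0, "y": 24, "z": 0, "ax": 0, "ay": 0, "az": 0, "grip": 1},
  {"x": 0, "y": 32, "z": 0, "ax": 0, "ay": 0, "az": 0, "grip": 1},
  {"x": 0, "y": 40, "z": 0, "ax": 0, "ay": 0, "az": 0, "grip": 1},
  {"x": 0, "y": 48, "z": 0, "ax": 0, "ay": 0, "az": 0, "grip": 1},
  {"x": 0, "y": 54, "z": 0, "ax": 0, "ay": 0, "az": 0, "grip": 1},
  {"x": 0, "y": 58, "z": 0, "ax": 0, "ay": 0, "az": 0, "grip": 1},
  {"x": 0, "y": 60, "z": 0, "ax": 0, "ay": 0, "az": 0, "grip": 1},
])

```text
t: 11.5
position: [0.6101, -0.1128, 0.3635]
orientation: [-0.704, 0.704, -0.068, 0.068]
force: [0.3, -0.4, -1.7]
gripper_width: 0.631
```

```bash
python3 -c "
from h import *
s=env.sense();print(s['t'],s['position'],s['force'],s['ft_torque'],s['gripper_width'])
im=env.read_camera('wrist');cv2.imwrite('pics/w7.png',im)
a=cv2.resize(cv2.convertScaleAbs(im[200:360,240:400],alpha=1.5),None,fx=3.5,fy=3.5,interpolation=cv2.INTER_CUBIC)
cv2.imwrite('pics/w7c.png',a)"
```

```text
11.5 [ 0.6101014  -0.11277744  0.36354097] [ 0.3308137  -0.44416948 -1.68483854] [ 0.00301979 -0.03582784 -0.020085  ] 0.6311104089533232
```

View pics/w7c.png

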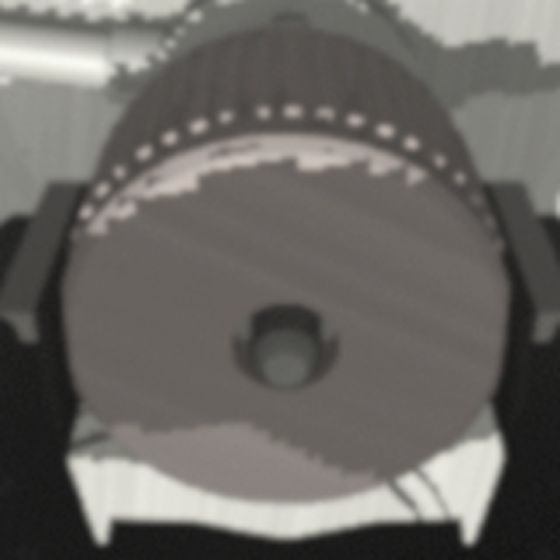

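The rod tip shows through the hole at about (286,355) in the crop, centred once the parallax of a tip standing slightly proud is allowed for. There is no contact force. Continuing down slowly.

Emit:
play_rows([
  {"x": 0, "y": 2, "z": 0, "ax": 0, "ay": 0, "az": 0, "grip": 1},
  {"x": 0, "y": 4, "z": 0, "ax": 0, "ay": 0, "az": 0, "grip": 1},
  {"x": 0, "y": 6, "z": 0, "ax": 0, "ay": 0, "az": 0, "grip": 1},
  {"x": 0, "y": 8, "z": 0, "ax": 0, "ay": 0, "az": 0, "grip": 1},
  {"x": 0, "y": 10, "z": 0, "ax": 0, "ay": 0, "az": 0, "grip": 1},
  {"x": 0, "y": 11, "z": 0, "ax": 0, "ay": 0, "az": 0, "grip": 1},
  {"x": 0, "y": 12, "z": 0, "ax": 0, "ay": 0, "az": 0, "grip": 1},
  {"x": 0, "y": 12, "z": 0, "ax": 0, "ay": 0, "az": 0, "grip": 1},
])

```text
t: 12.55
position: [0.6101, -0.1128, 0.3521]
orientation: [-0.704, 0.704, -0.067, 0.068]
force: [-0.5, 1.5, 1.3]
gripper_width: 0.632
```

Emit:
play_rows([
  {"x": 0, "y": 1, "z": 0, "ax": 0, "ay": 0, "az": 0, "grip": 1},
  {"x": 0, "y": 1.5, "z": 0, "ax": 0, "ay": 0, "az": 0, "grip": 1},
  {"x": 0, "y": 2, "z": 0, "ax": 0, "ay": 0, "az": 0, "grip": 1},
  {"x": 0, "y": 2.5, "z": 0, "ax": 0, "ay": 0, "az": 0, "grip": 1},
  {"x": 0, "y": 3, "z": 0, "ax": 0, "ay": 0, "az": 0, "grip": 1},
  {"x": 0, "y": 3, "z": 0, "ax": 0, "ay": 0, "az": 0, "grip": 1},
  {"x": 0, "y": 3, "z": 0, "ax": 0, "ay": 0, "az": 0, "grip": 1},
  {"x": 0, "y": 3, "z": 0, "ax": 0, "ay": 0, "az": 0, "grip": 1},
])

```text
t: 13.55
position: [0.6101, -0.1128, 0.349]
orientation: [-0.704, 0.704, -0.067, 0.068]
force: [-2.0, -0.2, 4.4]
gripper_width: 0.63
```

Emit:
play_rows([
  {"x": 0, "y": 0.5, "z": 0, "ax": 0, "ay": 0, "az": 0, "grip": 1},
  {"x": 0, "y": 1, "z": 0, "ax": 0, "ay": 0, "az": 0, "grip": 1},
  {"x": 0, "y": 1.5, "z": 0, "ax": 0, "ay": 0, "az": 0, "grip": 1},
  {"x": 0, "y": 2, "z": 0, "ax": 0, "ay": 0, "az": 0, "grip": 1},
  {"x": 0, "y": 2, "z": 0, "ax": 0, "ay": 0, "az": 0, "grip": 1},
  {"x": 0, "y": 2, "z": 0, "ax": 0, "ay": 0, "az": 0, "grip": 1},
  {"x": 0, "y": 2, "z": 0, "ax": 0, "ay": 0, "az": 0, "grip": 1},
  {"x": 0, "y": 2, "z": 0, "ax": 0, "ay": 0, "az": 0, "grip": 1},
])

```text
t: 14.55
position: [0.6099, -0.1127, 0.3487]
orientation: [-0.704, 0.704, -0.067, 0.068]
force: [-5.1, 1.0, 13.1]
gripper_width: 0.635
```

Standing on the pins: the tool stopped at 0.3487 m with about 13 N. Now I turn under a light push.

Emit:
play_rows([
  {"x": -0.4, "y": 0, "z": 0, "ax": 0, "ay": -4, "az": 0, "grip": 1},
  {"x": -0.4, "y": 0, "z": 0, "ax": 0, "ay": -8, "az": 0, "grip": 1},
  {"x": -0.4, "y": 0, "z": 0, "ax": 0, "ay": -12, "az": 0, "grip": 1},
  {"x": -0.4, "y": 0, "z": 0, "ax": 0, "ay": -16, "az": 0, "grip": 1},
  {"x": -0.4, "y": 0, "z": 0, "ax": 0, "ay": -20, "az": 0, "grip": 1},
  {"x": -0.4, "y": 0, "z": 0, "ax": 0, "ay": -24, "az": 0, "grip": 1},
  {"x": -0.4, "y": 0, "z": 0, "ax": 0, "ay": -28, "az": 0, "grip": 1},
  {"x": -0.4, "y": 0, "z": 0, "ax": 0, "ay": -32, "az": 0, "grip": 1},
])

```text
t: 15.55
position: [0.6103, -0.1128, 0.3473]
orientation: [-0.695, 0.695, 0.131, -0.129]
force: [0.1, -0.5, 4.7]
gripper_width: 0.63
```

Emit:
play_rows([
  {"x": 0, "y": 0.5, "z": 0, "ax": 0, "ay": 0, "az": 0, "grip": 1},
  {"x": 0, "y": 1, "z": 0, "ax": 0, "ay": 0, "az": 0, "grip": 1},
  {"x": 0, "y": 1.5, "z": 0, "ax": 0, "ay": 0, "az": 0, "grip": 1},
  {"x": 0, "y": 2, "z": 0, "ax": 0, "ay": 0, "az": 0, "grip": 1},
  {"x": 0, "y": 2.5, "z": 0, "ax": 0, "ay": 0, "az": 0, "grip": 1},
  {"x": 0, "y": 3, "z": 0, "ax": 0, "ay": 0, "az": 0, "grip": 1},
  {"x": 0, "y": 3, "z": 0, "ax": 0, "ay": 0, "az": 0, "grip": 1},
  {"x": 0, "y": 3, "z": 0, "ax": 0, "ay": 0, "az": 0, "grip": 1},
])

```text
t: 16.55
position: [0.6102, -0.1128, 0.3445]
orientation: [-0.695, 0.696, 0.13, -0.128]
force: [1.0, -0.6, 6.1]
gripper_width: 0.633
```

```bash
python3 -c "
from h import *
s=env.sense();print(s['t'],s['position'],s['q'].round(3),s['force'],s['ft_torque'])
im=env.read_camera('wrist');cv2.imwrite('pics/w8.png',im)
a=cv2.resize(cv2.convertScaleAbs(im[200:360,240:400],alpha=1.5),None,fx=3.5,fy=3.5,interpolation=cv2.INTER_CUBIC)
cv2.imwrite('pics/w8c.png',a)"
```

```text
16.55 [ 0.61021954 -0.11275542  0.34454396] [-0.183  0.312  0.062  1.318  0.     1.021] [ 0.99549376 -0.63805921  6.06500407] [ 0.11208299 -0.02681769  0.06674163]
```

It is going down against only the spring force, so the keyways have caught. Pushing home.

Emit:
play_rows([
  {"x": 0, "y": 1.5, "z": 0, "ax": 0, "ay": 0, "az": 0, "grip": 1},
  {"x": 0, "y": 3, "z": 0, "ax": 0, "ay": 0, "az": 0, "grip": 1},
  {"x": 0, "y": 4.5, "z": 0, "ax": 0, "ay": 0, "az": 0, "grip": 1},
  {"x": 0, "y": 6, "z": 0, "ax": 0, "ay": 0, "az": 0, "grip": 1},
  {"x": 0, "y": 7.5, "z": 0, "ax": 0, "ay": 0, "az": 0, "grip": 1},
  {"x": 0, "y": 9, "z": 0, "ax": 0, "ay": 0, "az": 0, "grip": 1},
  {"x": 0, "y": 10, "z": 0, "ax": 0, "ay": 0, "az": 0, "grip": 1},
  {"x": 0, "y": 10, "z": 0, "ax": 0, "ay": 0, "az": 0, "grip": 1},
])

```text
t: 17.6
position: [0.6101, -0.1128, 0.3353]
orientation: [-0.695, 0.696, 0.13, -0.128]
force: [-0.9, 1.5, 10.9]
gripper_width: 0.635
```

Emit:
play_rows([
  {"x": 0, "y": 0.5, "z": 0, "ax": 0, "ay": 0, "az": 0, "grip": 1},
  {"x": 0, "y": 1, "z": 0, "ax": 0, "ay": 0, "az": 0, "grip": 1},
  {"x": 0, "y": 1.5, "z": 0, "ax": 0, "ay": 0, "az": 0, "grip": 1},
  {"x": 0, "y": 2, "z": 0, "ax": 0, "ay": 0, "az": 0, "grip": 1},
  {"x": 0, "y": 2.5, "z": 0, "ax": 0, "ay": 0, "az": 0, "grip": 1},
  {"x": 0, "y": 3, "z": 0, "ax": 0, "ay": 0, "az": 0, "grip": 1},
  {"x": 0, "y": 3, "z": 0, "ax": 0, "ay": 0, "az": 0, "grip": 1},
  {"x": 0, "y": 3, "z": 0, "ax": 0, "ay": 0, "az": 0, "grip": 1},
])

```text
t: 18.6
position: [0.6099, -0.1127, 0.3341]
orientation: [-0.695, 0.696, 0.131, -0.127]
force: [-3.9, 1.6, 18.5]
gripper_width: 0.634
```

```bash
python3 -c "
from h import *
s=env.sense();print(s['t'],s['position'],s['q'].round(3),s['force'],s['ft_torque'],s['gripper_width'])
im=env.read_camera('wrist');sc=env.read_camera('scene')
f=lambda im,y,x,n:cv2.resize(cv2.convertScaleAbs(im[y:y+n,x:x+n],alpha=1.5),(400,400),interpolation=cv2.INTER_CUBIC)
cv2.imwrite('pics/w9c.png',np.hstack([f(im,190,240,160),f(sc,190,230,130)]))"
```

```text
18.6 [ 0.60989712 -0.11272195  0.33409739] [-0.183  0.311  0.038  1.293  0.     1.021] [-3.9387509   1.58487149 18.47041103] [0.19151597 1.08513771 0.01570868] 0.6338969732549344
```

View pics/w9c.png

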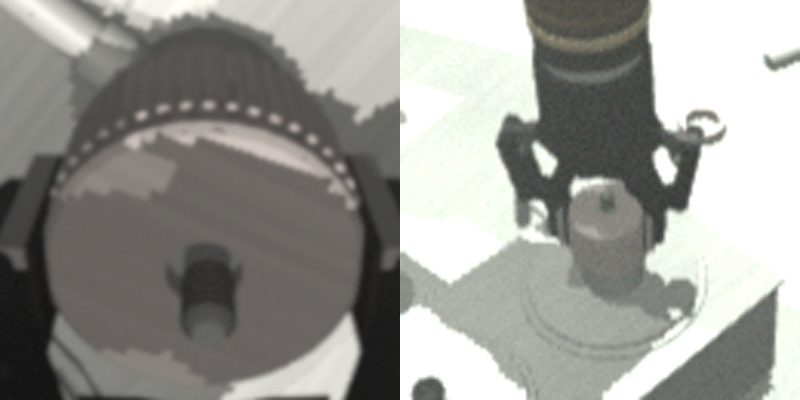

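The collar stopped against the flange 14.6 mm below the pin stop, at about 18 N. The rod stands well clear of the web, the collar is upright, and the skirt is down on the flange. Handing in while holding.

```bash
python3 -c "
from h import *
env.close_job();s=env.sense();print(s['t'],s['position'],s['force'],s['gripper_width'])"
```

```text
the job is handed in; nothing more can be done
the job is handed in; nothing more can be done
```

The collar is on the pump neck, pushed fully home. I handed the job in at 18.6 s with the gripper still holding it down. I picked up the aluminium knurled collar and left the orange look-alike alone. I slipped it over the rod and set it on the pins. The keyways caught within the first turn of 32° or less.

**Last checks, all before hand-in:**
- **Height:** the tool stopped at z 0.3341 m, 14.6 mm below where the collar stood on the pins. The nominal drop is 15 mm.
- **Push:** the upward force was about 18.5 N, which is the spring plus light pressure on the flange.
- **Grip:** the finger opening was steady at 0.634 with a commanded squeeze of 60 N. I did not measure the finger force itself.
- **Pictures:** the last pictures show the rod standing well out of the web and the collar upright.

**Discrepancies:**
- A sideways force of about 4 N and a moment of about 1.1 N·m remain at the final push.
- My first wrist-camera estimate of the pump was about 4 mm off, because I computed it from a newer arm pose than the picture's. Redone with the right pose, it agreed with the second view to under 1 mm.
- I did not check the other objects again afterwards. No unexpected contact force showed in the readings at the end of each move.

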